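# Latch the equipment case

### The job

The aluminium case on the bench is ajar: hook the wire bail of its draw latch over the keeper on the lid, then press the lever down past centre until it lies fully flat, firmly home on its stop (about 15 N), drawing the lid shut. Feel your way: the thin lever bends if pushed with more than 30 N. Leave everything else on the bench and on the case where it is.

Things in the scene. Friction and masses are not known exactly. Their poses are not given: they have to be found in the camera images.
- case: aluminium case, fixed upright: 230 mm wide (y), 160 mm thick (x -80 to +80), 150 mm high. Origin at the centre of its underside, z up. Seam along y at x = +20 mm: body half on -x, lid half on +x. The draw latch is on the flat top (z = 150 mm) at y = 0, lever on the body half, keeper on the lid half; it moves in the case's x-z plane. A handle sticks out 34 mm at the +y end
- lid (a joint): lid half, hinged at its lower edge. 0 = shut tight, 0.023 rad = ajar as at the start (3 mm open at the top). A springy seal pushes it open with 27 N (ajar) to 45 N (shut), felt at the latch; only the latch draws it shut (to 0.004 to 0.008 rad)
- lever (a joint): steel lever, 60 mm long from pivot to tip, 22 mm wide, 3 mm thick. 0 = flat, pointing to the case's -x (hard stop); grows as it rises, 1.57 upright, open stop 2.2 (leaning to +x). Pivot at the case's x = 0, y = 0 and 8 to 14 mm over its top: the packing under the latch differs and is not measured. Stays where left (0.06 N m friction); with the bail hooked it resists with 5 to 9 N 50 mm out, then snaps down past dead centre (0.3 to 0.5)
- bail (a joint): turn of the bail relative to the lever: the bail's slope above the case's +x direction is -(lever + bail) rad. Stays where left (0.012 N m friction), so a bail that is not caught under the lip rises as the lever is pressed down
- bail_bar (a point): middle of the bail's end bar. The bail is a U of 5 mm round wire, 37 mm wide outside, legs 55 mm from pivot to bar centre, pivoted on the lever 18 mm from the lever's pivot (lever flat: 17.6 mm in -x, 3.6 mm below). The bar lies along y. Can be pinched across the legs from above; moving it also swings the lever. Starts standing up over the lever
- hook_seat (a point): where the bar's centre sits when hooked; on the lid, 5.5 mm over the case top. The keeper is a 16 mm wide steel block on the -x side of this point with a lip over it: underside 10.5 mm, top 13.5 mm over the case top, edge 1 mm beyond this point in +x. Bring the bar down to the case top 12 to 17 mm in +x of this point, then slide it back in -x under the lip until it stops
- can: plain drinks can, 54 mm across, 130 mm tall, standing on the board; origin at its underside
- screwdriver: screwdriver, 190 mm long, lying on the board; origin at mid length, underside
- wrench: steel wrench, 150 mm long, lying on the board; origin at mid length, underside
- wheel: model-car wheel, black tyre with white hub, 66 mm across, 26 mm thick, lying flat on top of the case near one end, 78 mm to the side of the latch; origin at its underside
- wheel2: a second such wheel, lying on the board; origin at its underside
- paint_jar: small glass jar, 40 mm across, 45 mm tall, standing on top of the case near the other end, 80 mm to the side of the latch; origin at its underside
- cup: white mug, 72 mm across, 85 mm tall, standing on the board; origin at its underside

How it is judged:
By the outcome, as a careful person would: the job done as asked, in the order asked, and still so for the second after the job is handed in, with the robot touching nothing.
It also fails if it takes over 64 s, if anything falls off the work surface, if the arm or the gripper's body presses on something with over 40 N, if the wrist force passes 120 N, or if a joint passes its speed limit or range.

### The arm

A 6-joint arm with a two-finger parallel gripper is mounted at the origin on the work surface. World frame = base frame: x ahead of the robot, y to its left, z up, the work surface at z = 0. Lengths are in mm, angles in rad, forces in N, time in s.
With the tool pointing down it reaches from about 350 to 775 mm from the base axis. Payload 5.5 kg.
Tool frame: the origin (TCP) lies at the very end of the fingers, on their centre line; the grasp point (between the pads) lies 19 mm behind it; z points along the fingers, y is the direction in which the jaws open and shut (so a half turn about z gives the same grasp; the last joint's range is limited). The gripper opens to 85 mm and grips with 20 to 120 N. Pads are 22 mm wide; open, the fingers measure 114 mm over their backs; the gripper's body (76 mm by 85 mm) begins 54 mm behind the grasp point. The pads swing forward as they close: fully open they stand 13 mm farther back than shut.
Start: joints at [-1.333, 0.313, 0.046, 1.304, 0, 1.431], TCP at [212.103, -534.494, 231.323] pointing down, gripper open.
Joint ranges: [-2.76, 2.76], [-0.86, 1.69], [-1.03, 1.26], [-2.2, 2.34], [-1.47, 1.5], [-3.14, 3.14]. Speed limits (rad/s): [2.57, 2.57, 3.14, 3.14, 3.14, 3.14].

### API

Orientations are given as a unit quaternion [x, y, z, w].
In Python, from rig import get_state, cams, env gives the robot as it stands.
- The arm moves only by the tool carry_out, never from a script. Its argument "motion" is a list of rows, each an object of numbers: "hand": the closure, from 0 (fully open) to 1 (shut); "dx", "dy", "dz": the shift along the tool's x, y, z in m; "yaw": the turn about the tool's z in rad. A call has 1 to 20 rows; each row is the pose to reach, as a shift and turn from the pose measured when the call began, along the tool's axes at that moment; what a row does not reach only later rows make up. A row lasts 1/8 s, in which the tool goes at most 62.5 mm and 10.7 degrees, less where a joint would pass 70% of its speed; a pose out of reach is approached as far as the arm can. A call with a gripper value outside its range is refused whole. The fingers move at their own pace and stop on an object; the grip force is fixed at half the most. Time passes only in rows, so rows that repeat a pose let the fingers close. It gives the time, the measured TCP pose, the force and the opening at its end, in the units of the state.
- get_state(): the state, without advancing time (a new reading comes with each control period).
- cams.capture(name): name is "scene" or "top"; returns a dict with "pixels" (384x512x3 uint8, red, green, blue), "fx", "fy", "cx", "cy" (pixels), "extrinsics" (4x4, takes a point from camera to world coordinates). Camera axes: x right, y down, z forward; pixel columns grow to the right and rows downward; lengths in mm; the calibration is good to about 2 mm. A picture is of the moment at which its call begins. There is no depth.
- env.close_job(): hands the job in, once; it reports no verdict.
The state is a dict: "time_s": time; "joints": joint angles; "qd": joint speeds; "joint_efforts": joint torques, N m; "eef_pos": TCP position; "orientation": TCP orientation; "contact_force": force on the tool from outside, world axes, zero at the start; "moment": the same for the moment, N m; "opening": finger opening in mm.
Only numpy, scipy, OpenCV 4.12 (cv2) and the standard library are available. Lean on these libraries where they do the work, as an engineer would, in place of code of your own. Each camera call takes 0.05 s, during which the arm holds its last target. There are 200 camera calls.

## Working session

There is one attempt and no reset: what is moved stays moved. The work goes in short steps, Python scripts to look and compute and a tool call to move; the robot and the scene stay as the last step left them, time stands still between calls to the robot, and variables do not carry over. Pictures are saved under pics/ and viewed, about 8 in all and at most 12, crops included, and the job is handed in when it is done.

Besides the shell and the picture viewer there is one more tool, called by a JSON object that holds its "name" and its "arguments". carry_out: Moves the arm, as the interface text tells. Its arguments: {"type":"object","properties":{"motion":{"type":"array","items":{"type":"object","properties":{"hand":{"type":"number"},"dx":{"type":"number"},"dy":{"type":"number"},"dz":{"type":"number"},"yaw":{"type":"number"}}}}},"required":["motion"]}

```bash
mkdir -p pics; python3 - <<'E'
from rig import get_state,cams
import cv2,json,numpy as np
for n in ("scene","top"):
    c=cams.capture(n); cv2.imwrite(f"pics/{n}0.png",cv2.resize(c["pixels"][:,:,::-1],(800,600),interpolation=cv2.INTER_CUBIC))
    print(n,c["fx"],c["fy"],c["cx"],c["cy"],np.round(c["extrinsics"],3).tolist())
print(get_state())
E
```

```text
scene 427.25827980839665 427.25827980839665 253.5577333416799 193.64164208591947 [[-0.688, 0.589, -0.424, 986.706], [0.726, 0.566, -0.391, 392.791], [0.01, -0.577, -0.817, 939.899], [0.0, 0.0, 0.0, 1.0]]
top 365.2661683933414 365.2661683933414 258.84977613003764 189.76376770675992 [[0.015, -0.997, 0.078, 507.132], [-1.0, -0.014, 0.013, -0.721], [-0.012, -0.078, -0.997, 1124.131], [0.0, 0.0, 0.0, 1.0]]
{'time_s': 0.1, 'joints': array([-1.33260665e+00,  3.13962087e-01,  4.50884890e-02,  1.30359930e+00,
        1.54319903e-06,  1.43120679e+00]), 'qd': array([-0.00062316, -0.00288039,  0.00097013, -0.00112809,  0.00113727,
       -0.00167109]), 'joint_efforts': array([ 2.75493119e-03, -4.81726205e+01,  2.99243796e+01,  1.28317988e-02,
       -1.41129954e-04,  1.24115928e-05]), 'eef_pos': array([ 211.98112527, -534.00739932,  230.47543538]), 'orientation': array([ 9.82212992e-01,  1.87768301e-01, -4.05401837e-05, -8.37306046e-04]), 'contact_force': array([ 0.67088772, -0.58908039,  0.51180722]), 'moment': array([-0.03762671, -0.00622871, -0.02067992]), 'opening': 85.31735021579553}
```

View pics/scene0.png

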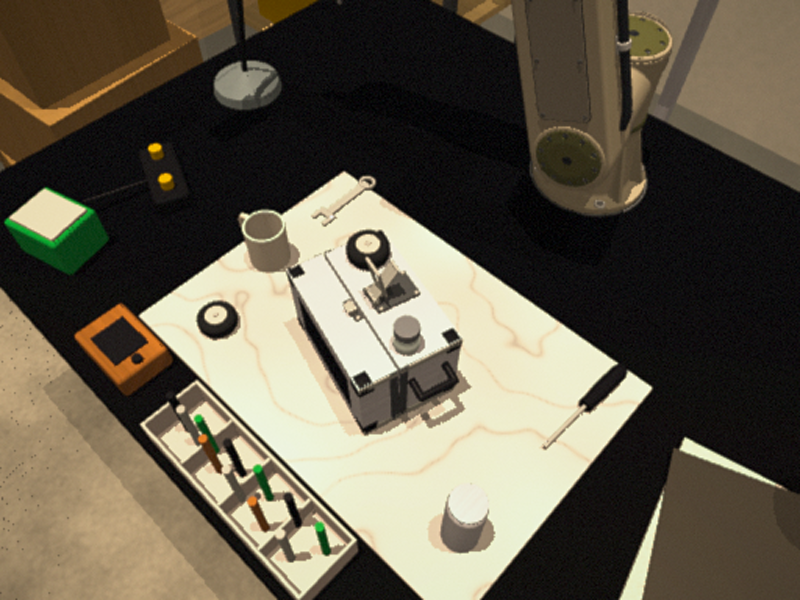

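View pics/top0.png

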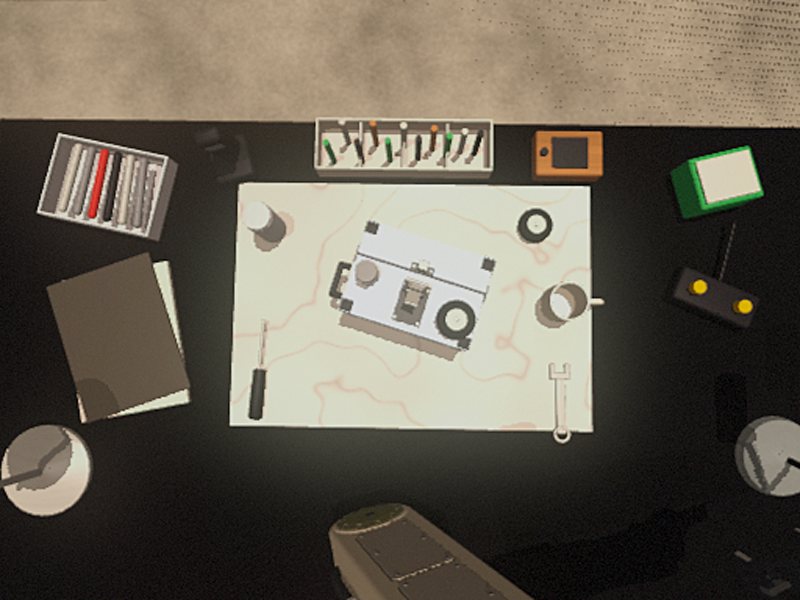

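The case sits around (415,290) in the top view, with the handle to the left (+y), the keeper at (423,267) and the latch at (411,300). The wheel is at -y and the jar at +y. Next I'll enlarge both views.

```bash
python3 - <<'E'
import cv2,numpy as np
from rig import cams
a=cams.capture("top")["pixels"][130:240,200:330,::-1]   # 130x110
b=cams.capture("scene")["pixels"][140:280,180:310,::-1] # 130x140
A=cv2.resize(a,None,fx=6,fy=5.4545,interpolation=cv2.INTER_CUBIC)
cv2.imwrite("pics/top1.png",cv2.resize(a,(709,600),interpolation=cv2.INTER_CUBIC))
cv2.imwrite("pics/scene1.png",cv2.resize(b[:,:],(557,600),interpolation=cv2.INTER_CUBIC))
E
```

```text
(no output)
```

View pics/top1.png

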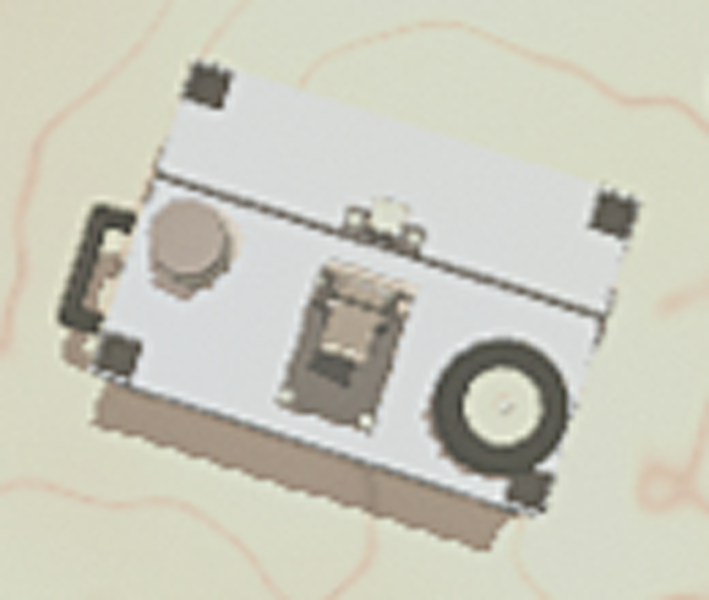

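View pics/scene1.png

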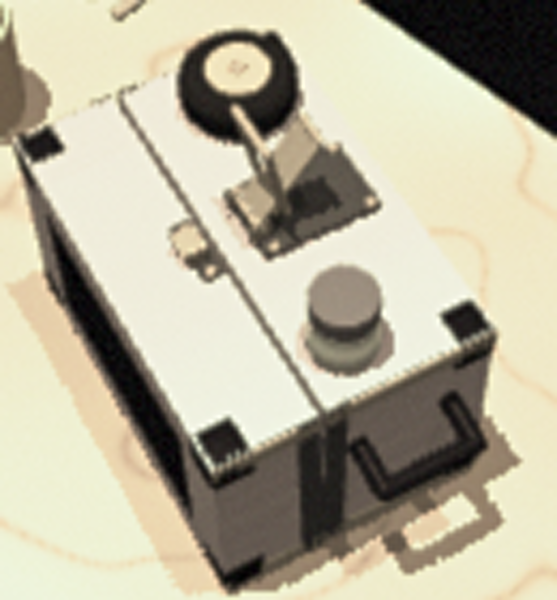

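The top crop shows the case corners at about (97,373), (545,510), (190,65) and (640,200), and the seam from (155,175) to (605,318). In the scene crop the bail bar runs (236,105) to (268,158), the lever tip edge runs (305,113) to (340,150), and the corners are at (215,475), (15,140) and (495,335). Next step: fit the case pose and joint angles.

```bash
cat > h.py <<'E'
import numpy as np,cv2
from rig import cams,get_state
from scipy.optimize import least_squares
def proj(c,P):
    E=np.array(c["extrinsics"]);q=(np.asarray(P)-E[:3,3])@E[:3,:3]
    return q[...,:2]/q[...,2:]*c["fx"]+[c["cx"],c["cy"]]
def TOP(u,v): return [200+u/5.4545-.4,130+v/5.4545-.4]
def SC(u,v): return [180+u/4.286-.4,140+v/4.286-.4]
def W(p,P):
    c,s=np.cos(p[2]),np.sin(p[2]);P=np.asarray(P,float)
    return np.stack([p[0]+c*P[...,0]-s*P[...,1],p[1]+s*P[...,0]+c*P[...,1],P[...,2]],-1)
def latch(h,L,b):
    piv=np.array([0,0,150+h])
    # lever dir at angle L: (-cos,sin); bail pivot at lever 0: (-17.6,-3.6)
    c,s=np.cos(L),np.sin(L); x,z=-17.6,-3.6
    bp=piv+[c*x+s*z,0,-s*x+c*z]
    a=-(L+b); bar=bp+55*np.array([np.cos(a),0,np.sin(a)])
    tip=piv+60*np.array([-c,0,s])
    return piv,bp,bar,tip
E
cat > fit.py <<'E'
from h import *
t=cams.capture("top");s=cams.capture("scene")
k=[((-80,115,150),TOP(97,373),0),((-80,-115,150),TOP(545,510),0),((83,115,150),TOP(190,65),0),((83,-115,150),TOP(640,200),0),
((21.5,115,150),TOP(155,175),0),((21.5,-115,150),TOP(605,318),0),
((83,115,150),SC(215,475),1),((83,-115,150),SC(15,140),1),((-80,115,150),SC(495,335),1),((21.5,115,150),SC(322,410),1),((21.5,-115,150),SC(122,95),1)]
def r(p):
    return np.concatenate([proj((t,s)[i],W(p,P))-np.array(q)-(p[3:5] if i else p[5:7]) for P,q,i in k]+[p[3:]*.5])
f=least_squares(r,[500,0,0.3,0,0,0,0],loss="soft_l1");p=f.x;print(np.round(p,3),np.round(r(p).reshape(-1)[:22],1))
np.save("case.npy",p)
bars=[(SC(236,105),-17),(SC(268,158),17)];tips=[(SC(305,113),-11),(SC(340,150),11)]
best=[]
for h in (8,11,14):
    def g(q):
        piv,bp,bar,tip=latch(h,*q)
        return np.concatenate([proj(s,W(p,bar+[0,y,0]))+p[3:5]*-1*-1-u for u,y in bars]+[proj(s,W(p,tip+[0,y,0]))+p[3:5]-u for u,y in tips])
    for i0 in ([1.,-2.5],[1.5,-3],[.6,-2.]):
        o=least_squares(g,i0);print(h,np.round(o.x,3),round(o.cost,1),np.round(o.fun,1))
    P=latch(h,*o.x); print([np.round(W(p,x),1).tolist() for x in P])
E
python3 fit.py
```

```text
[ 6.02451e+02 -9.48400e+00 -2.93000e-01 -2.16000e-01  7.71000e-01
  1.84000e-01  1.48000e-01] [-0.6 -0.1 -0.5  1.1  1.1 -0.9  0.1 -0.2  0.5  0.4 -0.2 -0.1 -0.4 -1.2
  0.2  0.4  0.4 -1.4  0.4  1.1 -1.1  0.9]
8 [ 0.84  -2.291] 34.0 [ 1.7  4.1  1.9  2.8 -0.   4.4 -3.2  2.7]
8 [ 0.84  -2.291] 34.0 [ 1.7  4.1  1.9  2.8 -0.   4.4 -3.2  2.7]
8 [ 0.84  -2.291] 34.0 [ 1.7  4.1  1.9  2.8 -0.   4.4 -3.2  2.7]
[[602.5, -9.5, 158.0], [588.6, -5.3, 168.7], [594.9, -7.2, 223.3], [564.1, 2.1, 202.7]]
11 [ 0.827 -2.262] 23.1 [ 1.4  3.5  1.6  2.1  0.2  3.6 -2.9  1.9]
11 [ 0.827 -2.262] 23.1 [ 1.4  3.5  1.6  2.1  0.2  3.6 -2.9  1.9]
11 [ 0.827 -2.262] 23.1 [ 1.4  3.5  1.6  2.1  0.2  3.6 -2.9  1.9]
[[602.5, -9.5, 161.0], [588.5, -5.3, 171.5], [595.6, -7.4, 226.0], [563.6, 2.2, 205.2]]
14 [ 0.812 -2.231] 14.7 [ 1.   2.8  1.3  1.5  0.5  2.8 -2.6  1.1]
14 [ 0.812 -2.231] 14.7 [ 1.   2.8  1.3  1.5  0.5  2.8 -2.6  1.1]
14 [ 0.812 -2.231] 14.7 [ 1.   2.8  1.3  1.5  0.5  2.8 -2.6  1.1]
[[602.5, -9.5, 164.0], [588.4, -5.2, 174.3], [596.3, -7.6, 228.7], [562.9, 2.4, 207.5]]
```

```bash
cat > ov.py <<'E'
from h import *
import sys
p=np.load("case.npy")
def overlay(name,h,L,b,th=.023):
    piv,bp,bar,tip=latch(h,L,b); out=[]
    for n,o,(u0,v0) in (("scene",p[3:5],(220,150)),("top",p[5:7],(245,160))):
        c=cams.capture(n);im=cv2.resize(c["pixels"][v0:v0+60,u0:u0+50,::-1],None,fx=8,fy=8,interpolation=cv2.INTER_CUBIC)
        raw=im.copy()
        def L_(P,col):
            q=((proj(c,W(p,P))+o-[u0,v0]+.5)*8).astype(int);cv2.polylines(im,[q.reshape(-1,1,2)],False,col,1)
        y=np.array([0,1,0])
        L_(np.array([bp-17*y,bar-17*y,bar+17*y,bp+17*y]),(0,0,255))
        L_(np.array([piv-11*y,tip-11*y,tip+11*y,piv+11*y]),(0,160,0))
        hs=np.array([HX+165.*th,0,155.5]); L_(np.array([hs-8*y,hs+8*y]),(255,0,0))
        out+= [im] if len(sys.argv)<3 else [raw,im]
    cv2.imwrite(name,np.hstack(out))
HX=float(26)
if __name__=="__main__": overlay("pics/ov1.png",11,.83,-2.27)
E
python3 ov.py
```

```text
(no output)
```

View pics/ov1.png

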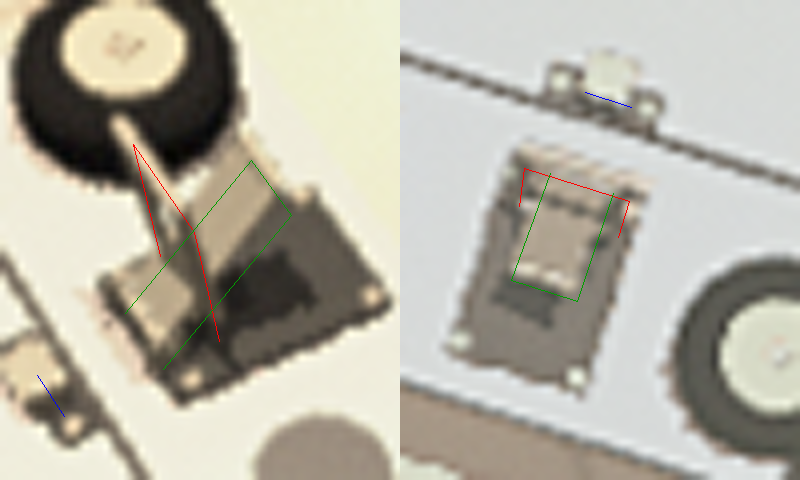

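```bash
cat > fit2.py <<'E'
from h import *
p=np.load("case.npy");t=cams.capture("top");s=cams.capture("scene")
T=lambda u,v:np.array([245+(u-400)/8-.5,160+v/8-.5]);S=lambda u,v:np.array([220+u/8-.5,150+v/8-.5])
pt=lambda P:proj(t,W(p,P))+p[5:7]; ps=lambda P:proj(s,W(p,P))+p[3:5]
def tri(a,b):
    o=least_squares(lambda P:np.r_[pt(P)-a,ps(P)-b],[0,0,200]);print(np.round(o.x,1),np.round(o.fun,1));return o.x
print("bar");tri(T(583,168),S(155,170)); print("tip");tri(T(545,280),S(276,162))
for h in (8,11,14):
    g=lambda q:np.r_[pt(latch(h,*q)[2])-T(583,168),ps(latch(h,*q)[2])-S(155,170),pt(latch(h,*q)[3])-T(545,280),ps(latch(h,*q)[3])-S(276,162)]
    o=least_squares(g,[.95,-2.4]);print(h,np.round(o.x,3),round(o.cost,2),np.round(o.fun,1),[np.round(a,1).tolist() for a in latch(h,*o.x)])
# keeper lip edge at z=163.5
o=least_squares(lambda q:pt(np.array([q[0],q[1],163.5]))-T(615,53),[30,0]);print("lip edge top",o.x)
o=least_squares(lambda q:ps(np.array([q[0],q[1],163.5]))-[180+183/4.286-.4,140+245/4.286-.4],[30,0]);print("lip edge scene",o.x)
print(p[:3])
E
python3 fit2.py
```

```text
bar
[-3.800e+00  2.000e-01  2.361e+02] [-0.4  0.3 -0.4 -0. ]
tip
[-39.4   1.5 219.1] [-0.5  0.4 -0.6 -0. ]
8 [ 0.89  -2.307] 15.67 [-0.6  1.5  0.3  3.2  0.3  0.4 -1.7  3.9] [[0, 0, 158], [-13.9, 0.0, 169.4], [-5.4, 0.0, 223.8], [-37.7, 0.0, 204.6]]
11 [ 0.882 -2.291] 9.98 [-0.5  1.2  0.1  2.5  0.2  0.5 -1.5  3.1] [[0, 0, 161], [-14.0, 0.0, 172.3], [-5.1, 0.0, 226.6], [-38.1, 0.0, 207.3]]
14 [ 0.873 -2.273] 5.65 [-0.5  1.  -0.   1.7  0.2  0.5 -1.3  2.2] [[0, 0, 164], [-14.1, 0.0, 175.2], [-4.7, 0.0, 229.4], [-38.5, 0.0, 210.0]]
lip edge top [44.36017693  2.49555331]
lip edge scene [36.13637855 -4.03555898]
[ 6.02451012e+02 -9.48408371e+00 -2.92988232e-01]
```

The view shows the bail bar about 4 mm on the −x side of the lever pivot, at z≈230. The lever sits at L≈0.9, with its tip near (−38, 0, 211) in the case frame. The keeper lip edge comes out at x≈40. That agrees with the latch geometry, which puts the seat at about 39.8 when ajar.

Plan, with fingers shut throughout:
1. Push the lever over to about 2.07 rad. The bail goes with it.
2. Press the bar down.
3. Slide it back under the lip.
4. Press the lever down.

```bash
cat > go.py <<'E'
from h import *
import sys
from scipy.spatial.transform import Rotation as R
def main(*args):
    p=np.load("case.npy");s=get_state();Rm=R.from_quat(s["orientation"]).as_matrix()
    ph=np.arctan2(Rm[1,0],Rm[0,0]);c,sn=np.cos(p[2]),np.sin(p[2])
    e=np.array(s["eef_pos"]);d=e[:2]-p[:2]
    print("t",round(s["time_s"],2),"case pos",np.round([c*d[0]+sn*d[1],-sn*d[0]+c*d[1],e[2]],1),"phi",round(ph,3),"F case",np.round([c*s["contact_force"][0]+sn*s["contact_force"][1],-sn*s["contact_force"][0]+c*s["contact_force"][1],s["contact_force"][2]],1),"tilt",np.round(Rm[:,2],3),"open",round(s["opening"],1))
    for a in args:
        x,y,z=map(float,a.split(","))
        t=Rm.T@(W(p,np.array([x,y,z]))-e);print(a,np.round(t/1000,4))
    print("yaw",-((p[2]+np.pi-ph+np.pi)%(2*np.pi)-np.pi), "joints",np.round(s["joints"],2))
main(*sys.argv[1:])
E
python3 go.py -- 2>/dev/null || python3 - <<'E'
import sys;sys.argv=["go","-65,0,300"];exec(open("go.py").read())
E
```

```text
t 0.5 case pos [-222.1 -615.3  231.3] phi 0.378 F case [ 0.2 -0.1 -0.1] tilt [ 0. -0. -1.] open 85.4
t 0.5 case pos [-222.1 -615.3  231.3] phi 0.378 F case [ 0.2 -0.1 -0.1] tilt [ 0. -0. -1.] open 85.4
-65,0,300 [ 0.5056 -0.3844 -0.0687]
yaw -2.4707634044276574 joints [-1.33  0.31  0.05  1.3   0.    1.43]
```

{"name": "carry_out", "arguments": {"motion": [{"dz":-0.03,"hand":1},{"dz":-0.06,"hand":1},{"dx":0.05,"dy":-0.04,"dz":-0.0687,"yaw":-0.18,"hand":1},{"dx":0.1,"dy":-0.08,"dz":-0.0687,"yaw":-0.36,"hand":1},{"dx":0.15,"dy":-0.115,"dz":-0.0687,"yaw":-0.54,"hand":1},{"dx":0.2,"dy":-0.155,"dz":-0.0687,"yaw":-0.72,"hand":1},{"dx":0.25,"dy":-0.19,"dz":-0.0687,"yaw":-0.9,"hand":1},{"dx":0.29,"dy":-0.22,"dz":-0.0687,"yaw":-1.08,"hand":1},{"dx":0.33,"dy":-0.25,"dz":-0.0687,"yaw":-1.26,"hand":1},{"dx":0.37,"dy":-0.28,"dz":-0.0687,"yaw":-1.44,"hand":1},{"dx":0.41,"dy":-0.31,"dz":-0.0687,"yaw":-1.62,"hand":1},{"dx":0.45,"dy":-0.34,"dz":-0.0687,"yaw":-1.8,"hand":1},{"dx":0.48,"dy":-0.365,"dz":-0.0687,"yaw":-1.98,"hand":1},{"dx":0.5,"dy":-0.38,"dz":-0.0687,"yaw":-2.16,"hand":1},{"dx":0.5056,"dy":-0.3844,"dz":-0.0687,"yaw":-2.34,"hand":1},{"dx":0.5056,"dy":-0.3844,"dz":-0.0687,"yaw":-2.471,"hand":1},{"dx":0.5056,"dy":-0.3844,"dz":-0.0687,"yaw":-2.471,"hand":1},{"dx":0.5056,"dy":-0.3844,"dz":-0.0687,"yaw":-2.471,"hand":1}]}}

```text
schema error: expected keys hand, dx, dy, dz, yaw
```

```bash
python3 - <<'E'
import sys;sys.argv=["go","-65,0,198"];exec(open("go.py").read())
E
```

```text
t 0.5 case pos [-222.1 -615.3  231.3] phi 0.378 F case [ 0.2 -0.1 -0.1] tilt [ 0. -0. -1.] open 85.4
-65,0,198 [ 0.5056 -0.3844  0.0333]
yaw -2.4707634044276574 joints [-1.33  0.31  0.05  1.3   0.    1.43]
```

{"name": "carry_out", "arguments": {"motion": [{"dx":0,"dy":0,"dz":-0.06,"yaw":0,"hand":1},{"dx":0,"dy":0,"dz":-0.0687,"yaw":-0.18,"hand":1},{"dx":0.05,"dy":-0.04,"dz":-0.0687,"yaw":-0.36,"hand":1},{"dx":0.1,"dy":-0.08,"dz":-0.0687,"yaw":-0.54,"hand":1},{"dx":0.15,"dy":-0.115,"dz":-0.0687,"yaw":-0.72,"hand":1},{"dx":0.2,"dy":-0.155,"dz":-0.0687,"yaw":-0.9,"hand":1},{"dx":0.25,"dy":-0.19,"dz":-0.0687,"yaw":-1.08,"hand":1},{"dx":0.29,"dy":-0.22,"dz":-0.0687,"yaw":-1.26,"hand":1},{"dx":0.33,"dy":-0.25,"dz":-0.0687,"yaw":-1.44,"hand":1},{"dx":0.37,"dy":-0.28,"dz":-0.0687,"yaw":-1.62,"hand":1},{"dx":0.41,"dy":-0.31,"dz":-0.0687,"yaw":-1.8,"hand":1},{"dx":0.45,"dy":-0.34,"dz":-0.0687,"yaw":-1.98,"hand":1},{"dx":0.48,"dy":-0.365,"dz":-0.0687,"yaw":-2.16,"hand":1},{"dx":0.5,"dy":-0.38,"dz":-0.0687,"yaw":-2.34,"hand":1},{"dx":0.5056,"dy":-0.3844,"dz":-0.0687,"yaw":-2.471,"hand":1},{"dx":0.5056,"dy":-0.3844,"dz":-0.0687,"yaw":-2.471,"hand":1},{"dx":0.5056,"dy":-0.3844,"dz":-0.0687,"yaw":-2.471,"hand":1}]}}

```text
time_s: 2.62
eef_pos: [540.0, 9.0, 300.0]
orientation: [0.147, 0.989, -0.0, -0.0]
contact_force: [-0.2, -1.1, -0.3]
opening: -0.2
```

```bash
python3 - <<'E'
import sys;sys.argv=["go","-65,0,198"];exec(open("go.py").read())
E
```

```text
t 2.62 case pos [-65.1  -0.3 300. ] phi 2.846 F case [ 0.1 -1.1 -0.3] tilt [-0. -0. -1.] open -0.2
-65,0,198 [-1.00e-04  3.00e-04  1.02e-01]
yaw -0.00223882898197747 joints [-0.13  0.24  0.11  1.44 -0.    0.16]
```

{"name": "carry_out", "arguments": {"motion": [{"dx":0,"dy":0,"dz":0.05,"yaw":0,"hand":1},{"dx":0,"dy":0,"dz":0.102,"yaw":0,"hand":1},{"dx":0,"dy":0,"dz":0.102,"yaw":0,"hand":1},{"dx":-0.01,"dy":0,"dz":0.102,"yaw":0,"hand":1},{"dx":-0.02,"dy":0,"dz":0.102,"yaw":0,"hand":1},{"dx":-0.026,"dy":0,"dz":0.102,"yaw":0,"hand":1},{"dx":-0.032,"dy":0,"dz":0.102,"yaw":0,"hand":1},{"dx":-0.038,"dy":0,"dz":0.102,"yaw":0,"hand":1},{"dx":-0.044,"dy":0,"dz":0.102,"yaw":0,"hand":1},{"dx":-0.05,"dy":0,"dz":0.102,"yaw":0,"hand":1},{"dx":-0.055,"dy":0,"dz":0.102,"yaw":0,"hand":1},{"dx":-0.06,"dy":0,"dz":0.102,"yaw":0,"hand":1},{"dx":-0.064,"dy":0,"dz":0.102,"yaw":0,"hand":1},{"dx":-0.068,"dy":0,"dz":0.102,"yaw":0,"hand":1},{"dx":-0.07,"dy":0,"dz":0.102,"yaw":0,"hand":1},{"dx":-0.0715,"dy":0,"dz":0.102,"yaw":0,"hand":1},{"dx":-0.0715,"dy":0,"dz":0.102,"yaw":0,"hand":1}]}}

```text
time_s: 4.75
eef_pos: [608.9, -11.9, 198.2]
orientation: [0.147, 0.989, -0.0, 0.0]
contact_force: [-0.3, 0.3, -0.2]
opening: 0.2
```

```bash
python3 - <<'E'
import sys;sys.argv=["go"];exec(open("go.py").read())
c=cams.capture("scene");im=c["pixels"][130:230,200:300,::-1];cv2.imwrite("pics/p6.png",cv2.resize(im,None,fx=6,fy=6,interpolation=cv2.INTER_CUBIC))
E
```

```text
t 4.75 case pos [  6.9  -0.5 198.2] phi 2.846 F case [-0.3  0.2 -0.2] tilt [ 0.001 -0.    -1.   ] open 0.2
yaw -0.002301993123948076 joints [-0.15  0.39  0.07  1.25 -0.    0.14]
```

View pics/p6.png

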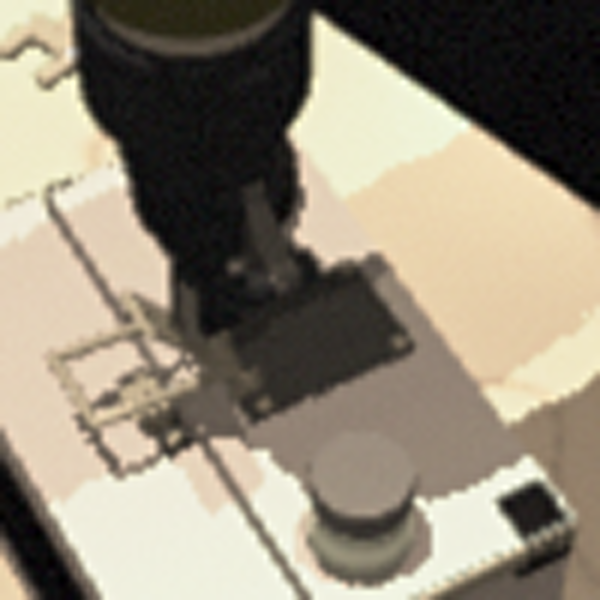

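The bail now lies nearly level over the keeper, with its bar from about (52,358) to (90,420), as predicted. Next I solve for the bar position.

```bash
python3 - <<'E'
from h import *
p=np.load("case.npy");s=cams.capture("scene");u=np.array([200+71/6-.5,130+389/6-.5])
for h in (8,11,14):
  L=np.pi/2+np.arctan2(18,198.2-150-h)
  f=lambda q:proj(s,W(p,latch(h,q[0],q[1])[2]))+p[3:5]-u
  o=least_squares(f,[L,-2.3]);o1=least_squares(lambda b:f([L,b[0]]),[-2.3]);print(h,L,o.x,latch(h,*o.x)[2],o1.x,o1.fun,latch(h,L,o1.x[0])[2])
E
```

```text
8 1.9917869010471423 [ 2.79847942 -3.34334729] [ 62.39878341   0.         195.81794346] [-2.25535836] [2.56377528 0.65867129] [ 57.00744635   0.         189.86360975]
11 2.0214576528755304 [ 2.52488757 -2.93857175] [ 62.63634909   0.         196.225005  ] [-2.2561379] [2.142219   0.47007264] [ 57.91767991   0.         191.20008282]
14 2.05527425583192 [ 2.40089196 -2.72838079] [ 62.63634909   0.         196.225005  ] [-2.26044055] [1.70936748 0.30814479] [ 58.85792316   0.         192.45639618]
```

{"name": "carry_out", "arguments": {"motion": [{"dx":-0.0025,"dy":0,"dz":0,"yaw":0,"hand":1},{"dx":-0.0025,"dy":0,"dz":0,"yaw":0,"hand":1},{"dx":0.004,"dy":0,"dz":-0.005,"yaw":0,"hand":1},{"dx":0.004,"dy":0.0005,"dz":-0.05,"yaw":0,"hand":1},{"dx":-0.02,"dy":0.0005,"dz":-0.05,"yaw":0,"hand":1},{"dx":-0.051,"dy":0.0005,"dz":-0.05,"yaw":0,"hand":1},{"dx":-0.051,"dy":0.0005,"dz":-0.02,"yaw":0,"hand":1},{"dx":-0.051,"dy":0.0005,"dz":-0.002,"yaw":0,"hand":1},{"dx":-0.051,"dy":0.0005,"dz":0.006,"yaw":0,"hand":1},{"dx":-0.051,"dy":0.0005,"dz":0.014,"yaw":0,"hand":1},{"dx":-0.051,"dy":0.0005,"dz":0.022,"yaw":0,"hand":1},{"dx":-0.051,"dy":0.0005,"dz":0.03,"yaw":0,"hand":1},{"dx":-0.051,"dy":0.0005,"dz":0.036,"yaw":0,"hand":1},{"dx":-0.051,"dy":0.0005,"dz":0.04,"yaw":0,"hand":1},{"dx":-0.051,"dy":0.0005,"dz":0.041,"yaw":0,"hand":1}]}}

```text
time_s: 6.72
eef_pos: [658.0, -26.3, 161.5]
orientation: [0.147, 0.989, -0.0, 0.002]
contact_force: [-7.8, 1.6, 21.7]
opening: 0.3
```

```bash
python3 - <<'E'
import sys;sys.argv=["go"];exec(open("go.py").read())
E
```

```text
t 6.72 case pos [ 58.1  -0.  161.5] phi 2.846 F case [-7.9 -0.7 21.7] tilt [ 0.004 -0.001 -1.   ] open 0.3
yaw -0.002137192851813463 joints [-0.16  0.5   0.15  1.22 -0.    0.13]
```

{"name": "carry_out", "arguments": {"motion": [{"dx":0,"dy":0,"dz":-0.002,"yaw":0,"hand":1},{"dx":0,"dy":0,"dz":-0.002,"yaw":0,"hand":1}]}}

```text
time_s: 6.98
eef_pos: [658.5, -26.3, 164.1]
orientation: [0.147, 0.989, -0.0, 0.003]
contact_force: [0.5, 0.1, 0.3]
opening: -0.2
```

```bash
python3 - <<'E'
import sys;sys.argv=["go"];exec(open("go.py").read())
a=[]
for n,(u,v) in (("scene",(200,150)),("top",(240,140))):
    im=cams.capture(n)["pixels"][v:v+75,u:u+50,::-1];a.append(cv2.resize(im,None,fx=8,fy=8,interpolation=cv2.INTER_CUBIC))
cv2.imwrite("pics/p7.png",np.hstack(a))
E
```

```text
t 6.97 case pos [5.850e+01 1.000e-01 1.641e+02] phi 2.846 F case [0.5 0.3 0.3] tilt [ 0.006 -0.001 -1.   ] open -0.2
yaw -0.0021184417694257718 joints [-0.16  0.5   0.16  1.22 -0.    0.13]
```

View pics/p7.png

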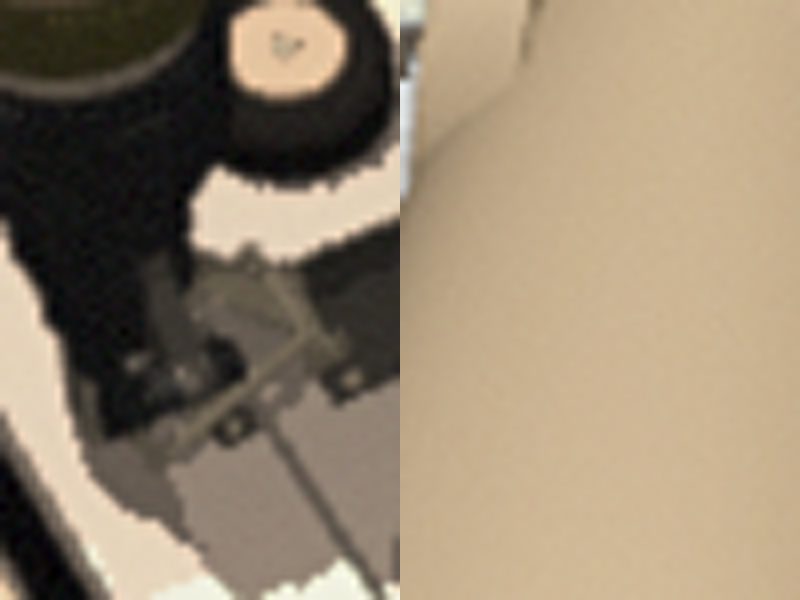

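```bash
sed -e 's/^bars.*$/raise SystemExit/' -e 's/np.save.*$//' fit.py > fitz.py; python3 - <<'E'
src=open("fitz.py").read()
src=src[:src.index("def r(p)")]
exec(src)
for z0 in (0,4,8):
  def r(p):
    return np.concatenate([proj((t,s)[i],W(p,np.array(P)+[0,0,z0]))-np.array(q)-(p[3:5] if i else p[5:7]) for P,q,i in k]+[p[3:]*.5])
  o=least_squares(r,[600,-9,-.29,0,0,0,0]);p=o.x;print(z0,round(o.cost,2),np.round(p,2))
  u=np.array([200+168/8-.5,150+440/8-.5])
  f=lambda q:proj(s,W(p,np.array([q[0],q[1],152.5+z0])))+p[3:5]-u
  print(" bar end",least_squares(f,[50,17]).x)
  f=lambda q:proj(s,W(p,np.array([q[0],17.5,q[1]])))+p[3:5]-u
  print(" bar end given y",least_squares(f,[50,155]).x)
  T=lambda u,v:np.array([245+(u-400)/8-.5,160+v/8-.5])
  f=lambda q:proj(t,W(p,np.array([q[0],q[1],163.5+z0])))+p[5:7]-T(615,53)
  print(" lip",least_squares(f,[40,0]).x)
E
```

```text
0 5.94 [ 6.0277e+02 -9.2500e+00 -2.9000e-01 -3.0000e-01  8.3000e-01  1.4000e-01
  5.0000e-02]
 bar end [45.70535305  5.16680697]
 bar end given y [ 50.87179118 172.28956201]
 lip [43.90149264  2.01170469]
4 6.18 [ 6.0325e+02 -8.6900e+00 -2.9000e-01 -3.2000e-01  1.5000e-01 -3.0000e-02
 -2.8000e-01]
 bar end [47.22507419  8.63390385]
 bar end given y [ 50.93407545 170.77206119]
 lip [42.34744311  0.55902516]
8 6.98 [ 6.0373e+02 -8.1400e+00 -2.9000e-01 -3.5000e-01 -5.4000e-01 -2.1000e-01
 -6.0000e-01]
 bar end [48.74097698 12.10133644]
 bar end given y [ 50.99631875 169.21865527]
 lip [40.7967904  -0.88750386]
```

Contact came higher than expected, which fits the case standing on a board about 5–6 mm thick, so its top is at z≈156. The visible leg end at (165,440) puts the bar near x≈51. Next I move beyond the bar and feel for the case top.

{"name": "carry_out", "arguments": {"motion": [{"dx":0,"dy":0,"dz":-0.008,"yaw":0,"hand":1},{"dx":-0.014,"dy":0,"dz":-0.008,"yaw":0,"hand":1},{"dx":-0.014,"dy":0,"dz":0,"yaw":0,"hand":1},{"dx":-0.014,"dy":0,"dz":0.004,"yaw":0,"hand":1},{"dx":-0.014,"dy":0,"dz":0.006,"yaw":0,"hand":1},{"dx":-0.014,"dy":0,"dz":0.0065,"yaw":0,"hand":1},{"dx":-0.014,"dy":0,"dz":0.0065,"yaw":0,"hand":1}]}}

```text
time_s: 8.05
eef_pos: [670.4, -30.1, 157.0]
orientation: [0.147, 0.989, -0.0, 0.002]
contact_force: [-2.5, 0.0, 5.4]
opening: 0.2
```

{"name": "carry_out", "arguments": {"motion": [{"dx":0,"dy":0,"dz":-0.0012,"yaw":0,"hand":1},{"dx":0.003,"dy":0,"dz":-0.0012,"yaw":0,"hand":1},{"dx":0.006,"dy":0,"dz":-0.0012,"yaw":0,"hand":1},{"dx":0.008,"dy":0,"dz":-0.0012,"yaw":0,"hand":1},{"dx":0.01,"dy":0,"dz":-0.0012,"yaw":0,"hand":1}]}}

```text
time_s: 8.68
eef_pos: [663.3, -27.9, 159.3]
orientation: [0.147, 0.989, -0.001, 0.005]
contact_force: [6.1, -2.4, 1.7]
opening: 0.3
```

```bash
python3 - <<'E'
import sys;sys.argv=["go"];exec(open("go.py").read())
E
```

```text
t 8.68 case pos [ 6.360e+01 -1.000e-01  1.593e+02] phi 2.846 F case [ 6.6 -0.5  1.7] tilt [ 0.009 -0.003 -1.   ] open 0.3
yaw -0.0022945385976869126 joints [-0.16  0.51  0.16  1.21 -0.    0.13]
```

{"name": "carry_out", "arguments": {"motion": [{"dx":0.002,"dy":0,"dz":0.0015,"yaw":0,"hand":1},{"dx":0.004,"dy":0,"dz":0.0015,"yaw":0,"hand":1},{"dx":0.006,"dy":0,"dz":0.0015,"yaw":0,"hand":1},{"dx":0.007,"dy":0,"dz":0.0015,"yaw":0,"hand":1},{"dx":0.008,"dy":0,"dz":0.0015,"yaw":0,"hand":1}]}}

```text
time_s: 9.3
eef_pos: [658.5, -26.5, 159.3]
orientation: [0.147, 0.989, -0.001, 0.008]
contact_force: [7.1, -2.2, 3.3]
opening: 0.0
```

```bash
python3 - <<'E'
import sys;sys.argv=["go"];exec(open("go.py").read())
E
```

```text
t 9.3 case pos [ 5.860e+01 -1.000e-01  1.593e+02] phi 2.846 F case [ 7.4 -0.   3.3] tilt [ 0.015 -0.004 -1.   ] open 0.0
yaw -0.002739371698217141 joints [-0.16  0.49  0.13  1.2  -0.    0.13]
```

{"name": "carry_out", "arguments": {"motion": [{"dx":0.002,"dy":0,"dz":0.001,"yaw":0,"hand":1},{"dx":0.004,"dy":0,"dz":0.001,"yaw":0,"hand":1},{"dx":0.006,"dy":0,"dz":0.001,"yaw":0,"hand":1},{"dx":0.007,"dy":0,"dz":0.001,"yaw":0,"hand":1},{"dx":0.008,"dy":0,"dz":0.001,"yaw":0,"hand":1}]}}

```text
time_s: 9.93
eef_pos: [653.6, -25.0, 159.6]
orientation: [0.148, 0.989, -0.001, 0.011]
contact_force: [8.3, -1.9, 2.7]
opening: 0.5
```

```bash
python3 - <<'E'
import sys;sys.argv=["go"];exec(open("go.py").read())
E
```

```text
t 9.93 case pos [ 5.350e+01 -1.000e-01  1.596e+02] phi 2.845 F case [8.5 0.6 2.7] tilt [ 0.022 -0.006 -1.   ] open 0.5
yaw -0.003167663245751573 joints [-0.16  0.47  0.11  1.18 -0.    0.14]
```

{"name": "carry_out", "arguments": {"motion": [{"dx":0.003,"dy":0,"dz":0.001,"yaw":0,"hand":1},{"dx":0.005,"dy":0,"dz":0.001,"yaw":0,"hand":1},{"dx":0.006,"dy":0,"dz":0.001,"yaw":0,"hand":1}]}}

```text
time_s: 10.3
eef_pos: [653.0, -24.8, 160.0]
orientation: [0.148, 0.989, -0.002, 0.017]
contact_force: [15.0, -5.0, -3.0]
opening: -0.0
```

```bash
python3 - <<'E'
import sys;sys.argv=["go"];exec(open("go.py").read())
E
```

```text
t 10.3 case pos [ 5.28e+01 -1.00e-01  1.60e+02] phi 2.845 F case [15.8 -0.4 -3. ] tilt [ 0.033 -0.008 -0.999] open -0.0
yaw -0.003934306592863646 joints [-0.16  0.46  0.09  1.17 -0.    0.14]
```

Motion stopped at x=52.8 with the force rising to 16 N, right at the predicted stop. I'll back off and look.

{"name": "carry_out", "arguments": {"motion": [{"dx":-0.001,"dy":0,"dz":0,"yaw":0,"hand":1},{"dx":-0.008,"dy":0,"dz":0,"yaw":0,"hand":1},{"dx":-0.01,"dy":0,"dz":-0.005,"yaw":0,"hand":1},{"dx":-0.01,"dy":0,"dz":-0.06,"yaw":0,"hand":1},{"dx":-0.01,"dy":0,"dz":-0.08,"yaw":0,"hand":1},{"dx":-0.01,"dy":0,"dz":-0.08,"yaw":0,"hand":1}]}}

```text
time_s: 11.05
eef_pos: [660.7, -27.1, 242.5]
orientation: [0.148, 0.989, -0.002, 0.018]
contact_force: [0.3, 0.5, -0.6]
opening: -0.2
```

```bash
python3 - <<'E'
import sys;sys.argv=["go"];exec(open("go.py").read())
im=cams.capture("scene")["pixels"][150:225,200:300,::-1];cv2.imwrite("pics/p8.png",cv2.resize(im,None,fx=8,fy=8,interpolation=cv2.INTER_CUBIC))
E
```

```text
t 11.05 case pos [ 60.9   0.  242.5] phi 2.845 F case [ 0.2  0.6 -0.6] tilt [ 0.036 -0.009 -0.999] open -0.2
yaw -0.003777770254563162 joints [-0.16  0.45  0.28  1.36 -0.    0.14]
```

View pics/p8.png

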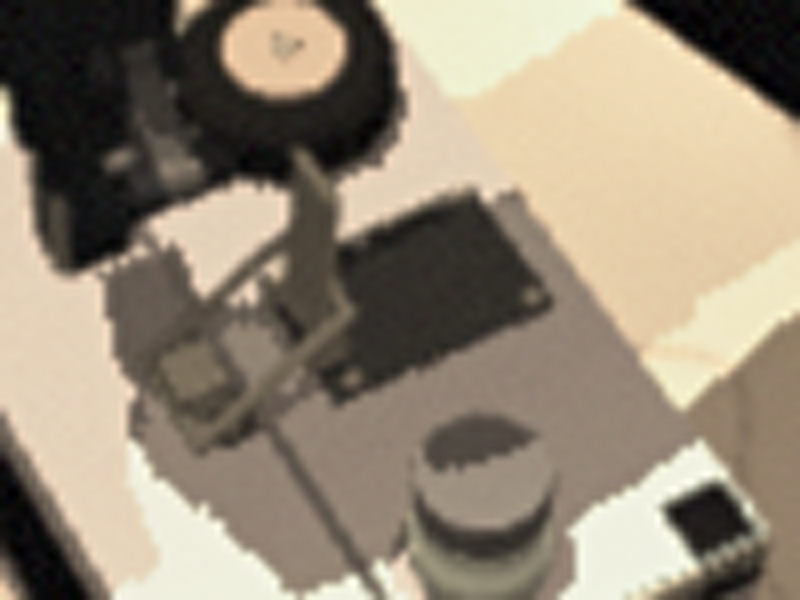

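The bail legs straddle the keeper and the bar (its end at (205,440)) is under the lip at (195,375). The lever is near upright. Next I compute the arc for pressing the lever down.

```bash
python3 - <<'E'
import sys;sys.argv=["go","20,0,219","-1.5,0,219","-11.3,0,215","-20,0,210","-28,0,203","-34,0,194.5"];exec(open("go.py").read())
E
```

```text
t 11.1 case pos [ 6.010e+01 -1.000e-01  2.405e+02] phi 2.845 F case [-0.5  0.9 -0.1] tilt [ 0.033 -0.008 -0.999] open 0.0
20,0,219 [ 0.0408 -0.0001  0.0201]
-1.5,0,219 [ 0.0623 -0.0001  0.0194]
-11.3,0,215 [ 0.0722 -0.0002  0.023 ]
-20,0,210 [ 0.0811 -0.0002  0.0277]
-28,0,203 [ 0.0893 -0.0003  0.0344]
-34,0,194.5 [ 0.0956 -0.0003  0.0427]
yaw -0.0038222301390655744 joints [-0.16  0.46  0.28  1.36 -0.    0.14]
```

{"name": "carry_out", "arguments": {"motion": [{"dx":0.0408,"dy":0,"dz":0.01,"yaw":0,"hand":1},{"dx":0.0408,"dy":0,"dz":0.02,"yaw":0,"hand":1},{"dx":0.05,"dy":0,"dz":0.0197,"yaw":0,"hand":1},{"dx":0.057,"dy":0,"dz":0.0195,"yaw":0,"hand":1},{"dx":0.0623,"dy":0,"dz":0.0194,"yaw":0,"hand":1},{"dx":0.0675,"dy":0,"dz":0.021,"yaw":0,"hand":1},{"dx":0.0722,"dy":0,"dz":0.023,"yaw":0,"hand":1},{"dx":0.0767,"dy":0,"dz":0.0253,"yaw":0,"hand":1},{"dx":0.0811,"dy":0,"dz":0.0277,"yaw":0,"hand":1}]}}

```text
time_s: 12.22
eef_pos: [585.4, -4.1, 212.1]
orientation: [0.148, 0.989, -0.002, 0.02]
contact_force: [4.1, -3.3, 5.9]
opening: -0.1
```

```bash
python3 - <<'E'
import sys;sys.argv=["go","-28,0,203","-34,0,194.5"];exec(open("go.py").read())
E
```

```text
t 12.22 case pos [-17.9   0.3 212.1] phi 2.845 F case [ 4.9 -2.   5.9] tilt [ 0.039 -0.01  -0.999] open -0.1
-28,0,203 [ 0.0105 -0.0003  0.0086]
-34,0,194.5 [ 0.0168 -0.0004  0.0169]
yaw -0.004102505303403614 joints [-0.14  0.31 -0.01  1.21 -0.    0.16]
```

{"name": "carry_out", "arguments": {"motion": [{"dx":0.0035,"dy":0,"dz":0.003,"yaw":0,"hand":1},{"dx":0.007,"dy":0,"dz":0.0058,"yaw":0,"hand":1},{"dx":0.0105,"dy":0,"dz":0.0086,"yaw":0,"hand":1},{"dx":0.0138,"dy":0,"dz":0.0128,"yaw":0,"hand":1},{"dx":0.0168,"dy":0,"dz":0.0169,"yaw":0,"hand":1}]}}

```text
time_s: 12.85
eef_pos: [570.4, 0.5, 195.5]
orientation: [0.148, 0.989, -0.002, 0.021]
contact_force: [1.7, -0.7, 3.9]
opening: -0.1
```

```bash
python3 - <<'E'
import sys;sys.argv=["go","-34,0,194.5","-38.3,0,185","-40,0,177.5","-41,0,173"];exec(open("go.py").read())
E
```

```text
t 12.85 case pos [-33.5   0.3 195.5] phi 2.844 F case [ 1.8 -0.2  3.9] tilt [ 0.041 -0.01  -0.999] open -0.1
-34,0,194.5 [ 0.0005 -0.0004  0.001 ]
-38.3,0,185 [ 0.0052 -0.0004  0.0103]
-40,0,177.5 [ 0.0072 -0.0004  0.0177]
-41,0,173 [ 0.0084 -0.0004  0.0221]
yaw -0.004174983734719362 joints [-0.14  0.28 -0.09  1.16 -0.    0.16]
```

{"name": "carry_out", "arguments": {"motion": [{"dx":0.0028,"dy":0,"dz":0.0052,"yaw":0,"hand":1},{"dx":0.0052,"dy":0,"dz":0.0103,"yaw":0,"hand":1},{"dx":0.0064,"dy":0,"dz":0.0142,"yaw":0,"hand":1},{"dx":0.0072,"dy":0,"dz":0.0177,"yaw":0,"hand":1}]}}

```text
time_s: 13.35
eef_pos: [563.6, 2.7, 176.5]
orientation: [0.148, 0.989, -0.002, 0.02]
contact_force: [0.0, -0.7, 0.4]
opening: -0.2
```

{"name": "carry_out", "arguments": {"motion": [{"dx":0,"dy":0,"dz":0.0015,"yaw":0,"hand":1},{"dx":0,"dy":0,"dz":0.003,"yaw":0,"hand":1},{"dx":0,"dy":0,"dz":0.004,"yaw":0,"hand":1},{"dx":0,"dy":0,"dz":0.004,"yaw":0,"hand":1}]}}

```text
time_s: 13.85
eef_pos: [563.6, 2.7, 173.2]
orientation: [0.148, 0.989, -0.002, 0.02]
contact_force: [-2.1, 0.7, 4.2]
opening: -0.3
```

{"name": "carry_out", "arguments": {"motion": [{"dx":0,"dy":0,"dz":0.001,"yaw":0,"hand":1},{"dx":0,"dy":0,"dz":0.0015,"yaw":0,"hand":1},{"dx":0,"dy":0,"dz":0.0015,"yaw":0,"hand":1}]}}

```text
time_s: 14.22
eef_pos: [563.7, 2.7, 173.1]
orientation: [0.148, 0.989, -0.002, 0.021]
contact_force: [-4.5, 0.8, 10.0]
opening: 0.1
```

{"name": "carry_out", "arguments": {"motion": [{"dx":0,"dy":0,"dz":0.001,"yaw":0,"hand":1},{"dx":0,"dy":0,"dz":0.001,"yaw":0,"hand":1},{"dx":0,"dy":0,"dz":0.001,"yaw":0,"hand":1}]}}

```text
time_s: 14.6
eef_pos: [563.7, 2.7, 173.1]
orientation: [0.148, 0.989, -0.002, 0.021]
contact_force: [-3.3, 0.7, 8.0]
opening: -0.1
```

{"name": "carry_out", "arguments": {"motion": [{"dx":0,"dy":0,"dz":0.0012,"yaw":0,"hand":1},{"dx":0,"dy":0,"dz":0.002,"yaw":0,"hand":1},{"dx":0,"dy":0,"dz":0.002,"yaw":0,"hand":1}]}}

```text
time_s: 14.98
eef_pos: [563.7, 2.7, 173.0]
orientation: [0.148, 0.989, -0.002, 0.022]
contact_force: [-5.5, 1.1, 12.5]
opening: 0.1
```

{"name": "carry_out", "arguments": {"motion": [{"dx":0,"dy":0,"dz":0.002,"yaw":0,"hand":1},{"dx":0,"dy":0,"dz":0.0028,"yaw":0,"hand":1},{"dx":0,"dy":0,"dz":0.0028,"yaw":0,"hand":1},{"dx":0,"dy":0,"dz":0.0028,"yaw":0,"hand":1}]}}

```text
time_s: 15.48
eef_pos: [563.7, 2.7, 172.9]
orientation: [0.148, 0.989, -0.002, 0.023]
contact_force: [-7.2, 1.0, 17.4]
opening: -0.0
```

{"name": "carry_out", "arguments": {"motion": [{"dx":0,"dy":0,"dz":-0.003,"yaw":0,"hand":1},{"dx":0,"dy":0,"dz":-0.02,"yaw":0,"hand":1},{"dx":0,"dy":0,"dz":-0.07,"yaw":0,"hand":1},{"dx":0.03,"dy":0,"dz":-0.11,"yaw":0,"hand":1},{"dx":0.08,"dy":0,"dz":-0.11,"yaw":0,"hand":1},{"dx":0.12,"dy":0,"dz":-0.11,"yaw":0,"hand":1},{"dx":0.12,"dy":0,"dz":-0.11,"yaw":0,"hand":1}]}}

```text
time_s: 16.35
eef_pos: [441.9, 39.7, 277.5]
orientation: [0.147, 0.989, -0.002, 0.023]
contact_force: [0.7, 0.6, 0.6]
opening: 0.0
```

```bash
python3 - <<'E'
import sys;sys.argv=["go"];exec(open("go.py").read())
im=cams.capture("scene")["pixels"][140:240,180:300,::-1];cv2.imwrite("pics/p9.png",cv2.resize(im,(720,600),interpolation=cv2.INTER_CUBIC))
E
```

```text
t 16.35 case pos [-167.9    0.7  277.5] phi 2.846 F case [0.5 0.8 0.6] tilt [ 0.045 -0.011 -0.999] open 0.0
yaw -0.002560754536470089 joints [-0.09  0.01 -0.21  1.31 -0.01  0.21]
```

View pics/p9.png

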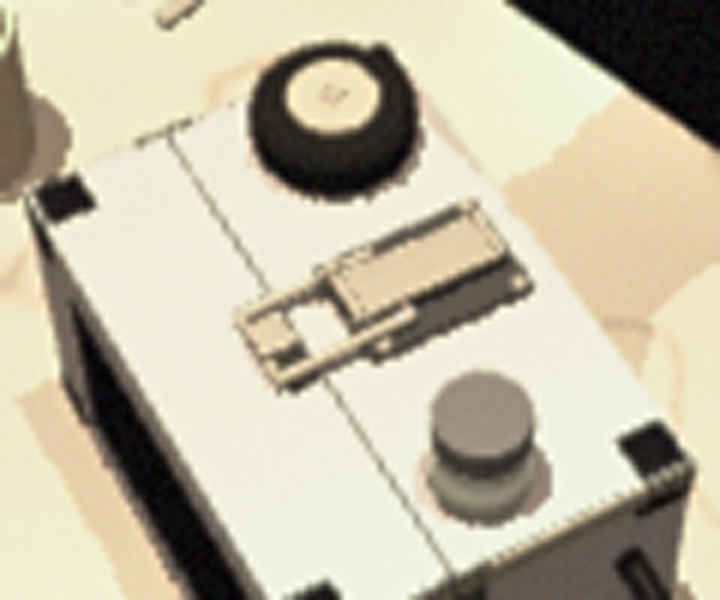

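The lever lies flat at about (420,265), the bail is hooked around the keeper at (270,345), and the seam has narrowed to a thin line. The wheel and jar are where they were.

```bash
python3 -c "
from rig import env
print(env.close_job())"
```

```text
the job is handed in; nothing more can be done
None
```

The latch is closed and I have handed the job in, at about 16.4 s of robot time. I worked with the fingers shut throughout:
1. I swung the lever over to +x, which carried the bail with it.
2. I pressed the bar down onto the lid.
3. I slid it back under the lip until it stopped; the force rose to 16 N at the expected seat position.
4. I pressed the lever down past centre, meeting about 8 N before it snapped over, and then onto its hard stop.

**Last checks:** the lever did not give at the stop; it moved only about 0.3 mm as the load rose from 4 to 17 N. The final picture shows the lever flat, the bail hooked round the keeper, the seam closed to a thin line, and the wheel and jar apparently unmoved. The arm is clear of everything. I did not check the items on the board with a picture afterwards, and I did not measure the final lid angle.

**Disagreements:**
- **Case height:** my first estimate was about 6.5 mm too low, probably because the case stands on a board. Contact corrected it, but the first press on the bar reached about 22 N, more than I intended.
- **Bar picture:** while I was pressing the bar down, the picture put it higher than contact did. I relied on the contact reading, and the later view showed it hooked.
- **Gripper tilt:** the gripper ended tilted about 2.6° because I kept restarting moves while under load. It had no visible effect.

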